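# Build up the imaging optics on the upturned camera

### The arm

A 6-joint arm with a two-finger parallel gripper is mounted at the origin on the work surface. World frame = base frame: x ahead of the robot, y to its left, z up, the work surface at z = 0. Lengths are in mm, angles in rad, forces in N, time in s.
With the tool pointing down it reaches from about 350 to 975 mm from the base axis. Payload 7.1 kg.
Tool frame: the origin (TCP) lies on the front face of the gripper's body, between the roots of the fingers; the fingertips stand 80 mm ahead of it and the grasp point (between the pads) lies 61 mm ahead of it (env.tips_ahead is the distance from the TCP to the fingertips, in mm); z points along the fingers, y is the direction in which the jaws open and shut (so a half turn about z gives the same grasp; the last joint's range is limited). The gripper opens to 88 mm and grips with 3 to 60 N. Pads are 20 mm wide; open, the fingers measure 115 mm over their backs; the gripper's body (75 mm by 178 mm) begins 61 mm behind the grasp point.
Start: joints at [1.193, 0.423, 1.63, -0, 1.089, -0.019], TCP at [219.437, 585.195, 302.675] pointing down, gripper open.
Joint ranges: [-3, 3], [-0.9, 2.11], [0.09, 2.58], [-1.31, 4.45], [0.11, 2.69], [-2.54, 2.54]. Speed limits (rad/s): [2.39, 2.39, 3.01, 3.14, 3.14, 3.14].

### API

Orientations are given as a unit quaternion [x, y, z, w].
In Python, from station import env, set_gripper, viewer, workorder gives the robot as it stands. Calls block until the motion is done:
- env.reach(position, orientation): joint-space move of the TCP to a pose.
- env.move_l(position, rot=None, rate=150, f_stop=None): straight line of the TCP; rot=None keeps the orientation; rate is the mean speed in mm/s. With f_stop (N) it stops when the force on the tool has changed by that much, and returns True; else False.
- env.move_joints(angles): joint-space move.
- set_gripper(opening): finger opening in mm; the grip force is fixed at half the most; returns when the fingers have stopped.
- env.hold(seconds).
- env.ik(position, orientation): joint angles nearest the present ones, or None.
- env.read_state(): the state.
- viewer.camera(name): name is "side" or "top" or "wrist"; returns the picture (400x640x3 uint8, blue, green, red); there is no depth.
- viewer.camera_params(name): a dict with "fx", "fy", "cx", "cy" (pixels), "pose" (4x4, takes a point from camera to world coordinates); the wrist camera has in their place "tool_from_camera" (4x4, takes a point from camera to tool coordinates, whose origin is the TCP and whose axes are the flange's). Camera axes: x right, y up, looking along -z (the intrinsics and any distortion apply to the point x, -y, -z); pixel columns grow to the right and rows downward; lengths in mm; the calibration is good to about 2 mm. A picture is of the moment at which its call begins: read the wrist's pose just before it. camera_params takes no time and is no camera call.
A pose or a line that the arm cannot do raises env.IKError and nothing moves.
- workorder.sign_off(): hands the job in, once; it reports no verdict.
The state is a dict: "time_s": time; "qpos": joint angles; "dq": joint speeds; "tau": joint torques, N m; "tool_pos": TCP position; "orientation": TCP orientation; "force": force on the tool from outside, world axes, zero at the start; "wrist_torque": the same for the moment, N m; "width": finger opening in mm.
Only numpy, scipy, OpenCV 4.12 (cv2) and the standard library are available. Lean on these libraries where they do the work, as an engineer would, in place of code of your own. Each camera call takes 0.05 s, during which the arm holds its last target.

### The job

Get the camera ready for imaging with the red filter: take the white dust cap off the camera and put it, open side down as it came, in the blue tray. Then build up the optics on the camera mount one after another - first the gold adapter, then the red filter, then the lens on top - each set down without dropping it and pushed home squarely on the one below, and leave the green filter where it stands.

Things in the scene. Friction and masses are not known exactly. Their poses are not given: they have to be found in the camera images.
- dust_cap_mid (a point): White ribbed plastic dust cap, a shallow cup upside down over the camera's nose: 50 mm diameter, 14 mm high, about 25 g, flat closed top, bore 40 mm and 10 mm deep underneath. Gravity alone holds it: lift it straight up. Point: on its axis, 7 mm above its lower edge; z up.
- gold_adapter_mid (a point): Gold (brass) adapter ring, about 140 g, upright on the table: 50 mm diameter, wall 24 mm high, round socket underneath (bore 40 mm, 8 mm deep), on top a tapered nose 7 mm high (38 mm across at its foot, 33 mm at its top) with glass. Point: on its axis, half-way up the wall, 12 mm above its underside; z up. Home, it is 12 mm above the camera's point.
- red_filter_mid (a point): Red filter in a red ring, about 90 g, upright on the table: 50 mm diameter, wall 20 mm high, socket underneath and nose with glass on top as the adapter's. Point: on its axis, half-way up the wall, 10 mm above its underside; z up. Home, it is 22 mm above the adapter's point.
- lens_mid (a point): Black lens with ribbed focus ring, silver bands and violet front glass on top, about 240 g, upright on the table: 50 mm diameter, 60 mm high, socket underneath as the adapter's. Point: on its axis, half-way up, 30 mm above its underside; z up. Home, it is 40 mm above the red filter's point.
- green_filter_mid (a point): Green filter in a green ring, otherwise like the red one (50 mm diameter, wall 20 mm high plus 7 mm nose). Not wanted: it stays where it stands. Point: on its axis, 10 mm above its underside.
- camera_seat (a point): Camera lying on its back, fixed: grey body 56 mm square on an 84 mm base plate, round steel mount (50 mm) facing up, with a tapered nose like the adapter's, capped at the start. Point: centre of the mount's flat face (nose foot), 58 mm above the table, 4 mm above the body. Couplings just drop in, no thread, any turn; a ring lowered up to 3 mm off-centre slides home.
- cap_tray_floor (a point): Blue square tray, fixed: 130 mm outside, floor and walls 3 mm thick, rim 8 mm above the table. Point: centre of its floor, 3 mm above the table; x and y along its sides, z up.
Not all that is in view belongs to the job. Leave any orange or turquoise look-alike of the part that bears lens_mid alone.

How it is judged:
By the outcome, as a careful person would: the job done as asked, in the order asked, and still so for the second after the job is handed in, with the robot touching nothing.
It also fails if it takes over 99 s, if anything falls off the work surface, if the arm or the gripper's body presses on something with over 40 N, if the wrist force passes 120 N, or if a joint passes its speed limit or range.

## Working session

There is one attempt and no reset: what is moved stays moved. The work goes in short steps, each a Python script; the robot and the scene stay as the last script left them, time stands still between calls to the robot, and variables do not carry over. Pictures are saved under pics/ and viewed, and the job is handed in when it is done.

```bash
ls; mkdir -p pics; python3 - <<'E'
from station import env, set_gripper, viewer, workorder
import cv2
for n in ["side","top","wrist"]:
    im=viewer.camera(n); cv2.imwrite(f"pics/a_{n}.png",im)
    print(n,viewer.camera_params(n))
print(env.read_state())
E
```

```text
pics
side {'fx': 455.0410709519003, 'fy': 455.0410709519003, 'cx': 319.2398906542435, 'cy': 195.66912133235357, 'pose': array([[ 7.18747985e-01,  4.67874695e-01, -5.14290388e-01,
         1.91979017e-01],
       [-6.95125631e-01,  4.98681844e-01, -5.17799938e-01,
        -5.18898715e+02],
       [ 1.42017912e-02,  7.29664093e-01,  6.83658263e-01,
         7.78395594e+02],
       [ 0.00000000e+00,  0.00000000e+00,  0.00000000e+00,
         1.00000000e+00]])}
top {'fx': 476.98911704359205, 'fy': 476.98911704359205, 'cx': 317.83654783293304, 'cy': 195.96697940063555, 'pose': array([[ 9.97386653e-02,  9.74279234e-01, -2.02069724e-01,
         2.68213348e+02],
       [-9.95007478e-01,  9.83759780e-02, -1.68013559e-02,
        -1.86366898e+01],
       [ 3.50959451e-03,  2.02736631e-01,  9.79227012e-01,
         1.36284294e+03],
       [ 0.00000000e+00,  0.00000000e+00,  0.00000000e+00,
         1.00000000e+00]])}
wrist {'fx': 306.907686879693, 'fy': 306.907686879693, 'cx': 319.5465072936899, 'cy': 200.09205400006175, 'tool_from_camera': array([[-1.30390905e-03,  9.57026396e-01,  2.89997891
[... 260 characters left out ...]

         1.00000000e+00]])}
{'time_s': 0.15, 'qpos': array([ 1.19299039e+00,  4.23674251e-01,  1.63050691e+00, -2.77829622e-05,
        1.08862595e+00, -1.89956887e-02]), 'dq': array([-0.00014315, -0.00178444, -0.00191633,  0.00209027,  0.00113549,
        0.00039486]), 'tau': array([ 4.15274626e-04, -5.44984388e+01, -2.73919094e+01,  6.44788099e-02,
        2.05174688e-02, -9.55110704e-05]), 'tool_pos': array([219.326705  , 584.88428382, 302.0775964 ]), 'orientation': array([ 1.78437901e-01,  9.83950988e-01, -5.97738156e-04, -1.07622671e-04]), 'force': array([ 0.29151233, -0.04762585,  0.48572428]), 'wrist_torque': array([-0.00884888, -0.02223854,  0.02211724]), 'width': 87.66285094824411}
```

View pics/a_side.png

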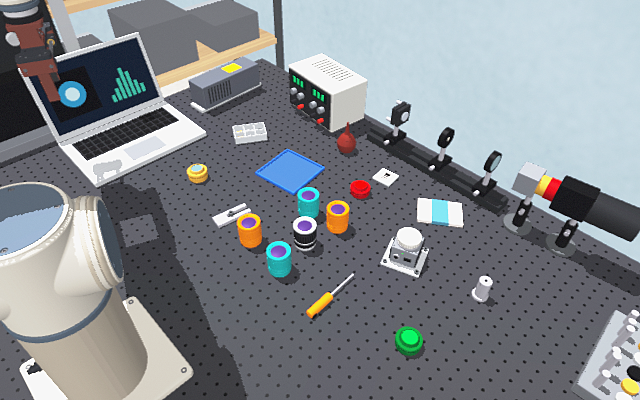

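View pics/a_top.png

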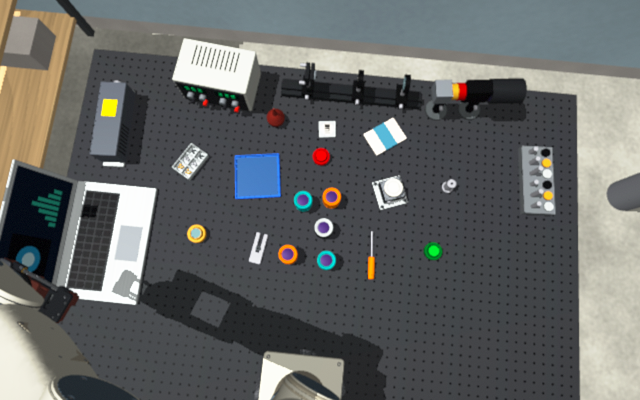

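View pics/a_wrist.png

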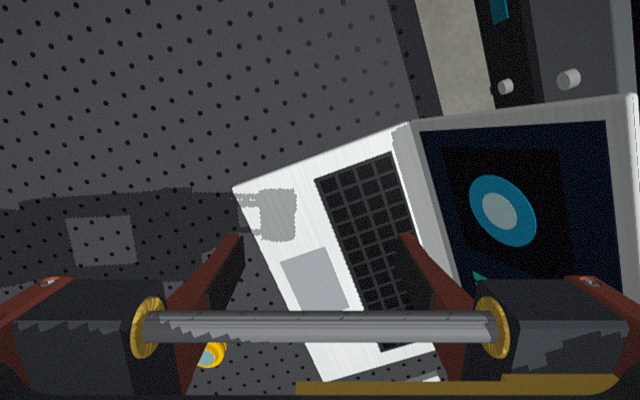

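The lens candidates in the top view are black/white at (324,228), turquoise at (303,201) and (326,260), and orange at (332,197) and (288,254). Only the one at (324,228) is black with silver bands, so I'll confirm it in an enlarged crop.

```bash
python3 - <<'E'
import cv2, numpy as np
s=cv2.imread("pics/a_side.png");t=cv2.imread("pics/a_top.png")
a=cv2.resize(s[180:290,220:420],(800,440),interpolation=cv2.INTER_CUBIC)
cv2.imwrite("pics/b_side.png",a)
a=cv2.resize(t[140:280,170:450],(800,400),interpolation=cv2.INTER_CUBIC)
cv2.imwrite("pics/b_top.png",a)
E
```

```text
(no output)
```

View pics/b_side.png

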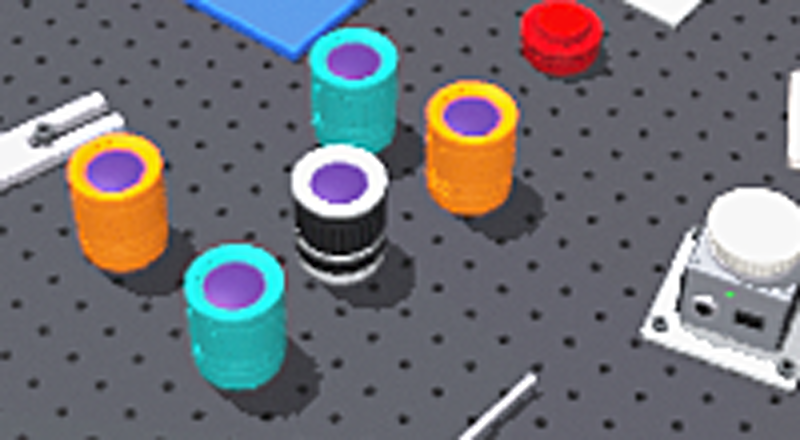

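View pics/b_top.png

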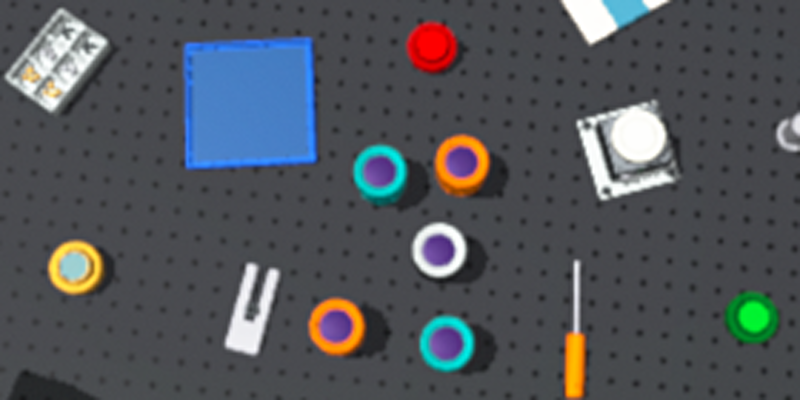

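The crops confirm it: the black body with silver bands is the centre one, at top (324,228) and side (304,228). The red filter is at (321,156), gold at (197,233), green at (434,251), the capped camera at (392,190) and the tray at (257,176). Next I take rough positions from the top and side views.

```bash
cat > h.py <<'E'
import numpy as np, cv2
from scipy.spatial.transform import Rotation as R
from station import env, set_gripper, viewer, workorder
def campose(n,st=None):
    p=viewer.camera_params(n)
    if n!="wrist": return p,p["pose"]
    T=np.eye(4);T[:3,:3]=R.from_quat(st["orientation"]).as_matrix();T[:3,3]=st["tool_pos"]
    return p,T@p["tool_from_camera"]
def ray(p,P,u,v):
    d=np.array([(u-p["cx"])/p["fx"],-(v-p["cy"])/p["fy"],-1.])
    return P[:3,3],P[:3,:3]@d
def onz(p,P,u,v,z):
    o,d=ray(p,P,u,v); return (o+d*(z-o[2])/d[2])
def proj(p,P,X):
    c=P[:3,:3].T@(np.asarray(X)-P[:3,3]); return np.array([p["cx"]+p["fx"]*c[0]/-c[2],p["cy"]-p["fy"]*c[1]/-c[2]])
def tri(rays):
    A=np.zeros((3,3));b=np.zeros(3)
    for o,d in rays:
        d=d/np.linalg.norm(d);M=np.eye(3)-np.outer(d,d);A+=M;b+=M@o
    X=np.linalg.solve(A,b);return X
def blobs(im,lo,hi,amin=20):
    m=cv2.inRange(cv2.cvtColor(im,cv2.COLOR_BGR2HSV),np.array(lo),np.array(hi))
    n,l,s,c=cv2.connectedComponentsWithStats(m)
    return m,l,[(i,s[i],c[i]) for i in range(1,n) if s[i][4]>=amin]
def quat(yaw): # tool down, tool y axis at angle yaw from world x
    y=np.array([np.cos(yaw),np.sin(yaw),0]);z=np.array([0,0,-1.]);x=np.cross(y,z)
    return R.from_matrix(np.c_[x,y,z]).as_quat()
E
python3 - <<'E'
from h import *
ims={n:cv2.imread(f"pics/a_{n}.png") for n in("top","side")}
P={n:campose(n) for n in ims}
cols={"violet":((118,60,60),(150,255,255)),"red":((0,200,90),(4,255,255)),"green":((45,120,60),(75,255,255)),"gold":((15,100,120),(32,255,255)),"blue":((100,140,80),(116,255,255)),"white":((0,0,215),(179,40,255))}
for k,(lo,hi) in cols.items():
    for n in ims:
        m,l,b=blobs(ims[n],lo,hi)
        print(k,n,[(s[:5].tolist(),c.round(1).tolist()) for i,s,c in b])
E
```

```text
violet top [([327, 192, 10, 10, 79], [331.2, 196.4]), ([298, 195, 10, 10, 84], [302.4, 199.6]), ([318, 222, 11, 11, 95], [323.1, 227.2]), ([282, 249, 11, 10, 86], [287.2, 253.6]), ([321, 255, 11, 11, 93], [325.8, 259.8])]
violet side [([302, 191, 13, 9, 93], [307.8, 194.9]), ([331, 205, 14, 9, 100], [337.4, 208.8]), ([242, 218, 14, 10, 111], [248.3, 222.3]), ([297, 221, 15, 10, 121], [304.3, 225.3]), ([271, 246, 15, 11, 138], [278.0, 251.1])]
red top [([458, 84, 9, 16, 89], [462.4, 90.4]), ([203, 99, 5, 7, 23], [205.0, 102.2]), ([234, 106, 6, 6, 21], [236.5, 108.9]), ([268, 111, 11, 13, 52], [272.1, 116.9]), ([314, 149, 15, 16, 168], [320.8, 156.1])]
red side [([355, 181, 12, 8, 68], [360.2, 184.2])]
green top [([424, 242, 19, 18, 277], [432.8, 250.7])]
green side [([293, 76, 10, 12, 59], [297.6, 81.3]), ([317, 92, 7, 10, 38], [320.1, 96.8]), ([395, 326, 28, 30, 656], [408.2, 340.5])]
gold top [([0, 0, 13, 49, 332], [3.9, 16.4]), ([0, 10, 74, 196, 6282], [31.0, 100.5]), ([452, 83, 7, 16, 93], [455.2, 90.4]), ([101, 99, 17, 18, 265], [108.9, 107.3]), ([542, 159, 9, 9, 66], [546.0, 162
[... 3048 characters left out ...]
350], [424.2, 209.9]), ([448, 201, 16, 26, 350], [454.9, 213.9]), ([212, 203, 39, 23, 285], [229.2, 214.7]), ([54, 205, 61, 87, 2566], [80.7, 252.0]), ([63, 208, 10, 20, 51], [67.9, 218.4]), ([293, 216, 24, 18, 205], [304.3, 224.5]), ([578, 222, 62, 40, 822], [613.5, 240.4]), ([380, 227, 44, 50, 693], [403.2, 246.2]), ([415, 249, 14, 20, 35], [421.7, 256.0]), ([331, 274, 23, 20, 57], [342.0, 283.5]), ([479, 276, 14, 10, 96], [485.4, 280.4]), ([472, 288, 10, 13, 41], [475.0, 294.3]), ([123, 297, 69, 103, 2953], [155.6, 356.9]), ([578, 310, 62, 90, 1923], [608.1, 363.5]), ([631, 310, 9, 6, 36], [635.0, 312.5]), ([621, 318, 19, 47, 374], [633.2, 339.9]), ([20, 358, 48, 42, 927], [40.8, 384.0])]
```

```bash
python3 - <<'E'
from h import *
P={n:campose(n) for n in("top","side")}
L={"lens":((323.1,227.2),(304.3,225.3),60),"org1":((331.2,196.4),(337.4,208.8),60),"tq1":((302.4,199.6),(307.8,194.9),60),"org2":((287.2,253.6),(248.3,222.3),60),"tq2":((325.8,259.8),(278,251.1),60),
"tray":((257.1,175.7),(289.7,171),5),"red":((320.8,156.1),(360.2,184.2),24),"green":((432.8,250.7),(408.2,340.5),18),"gold":((196.3,233.3),(197.4,174.1),25),"cap":((392.6,186.5),(408,237),72)}
for k,(a,b,z) in L.items():
    X=tri([ray(*P["top"],*a),ray(*P["side"],*b)])
    print(k,"tri",X.round(1),"top",onz(*P["top"],*a,z).round(1),"side",onz(*P["side"],*b,z).round(1), "r",np.hypot(*X[:2]).round())
im=cv2.imread("pics/a_top.png")
m,l,b=blobs(im,(100,140,80),(116,255,255),1000)
c,_=cv2.findContours(m,cv2.RETR_EXTERNAL,cv2.CHAIN_APPROX_NONE)
c=max(c,key=cv2.contourArea); q=cv2.boxPoints(cv2.minAreaRect(c))
w=np.array([onz(*P["top"],*x,8) for x in q]);print(w.round(1),w.mean(0), np.linalg.norm(np.diff(w,axis=0),axis=1))
E
```

```text
lens tri [451.6 -19.7  60.1] top [451.2 -19.5  60. ] side [452.1 -19.9  60. ] r 452.0
org1 tri [539.8 -33.7  60.4] top [539.6 -33.5  60. ] side [540.4 -33.6  60. ] r 541.0
tq1 tri [522.7  45.2  60.1] top [522.5  45.5  60. ] side [523.1  45.2  60. ] r 525.0
org2 tri [369.8  70.5  59.3] top [369.4  70.7  60. ] side [369.8  69.7  60. ] r 376.0
tq2 tri [363.7 -35.8  60. ] top [363.2 -35.4  60. ] side [364.3 -36.1  60. ] r 365.0
tray tri [590.7 187.7   5.8] top [590.9 187.9   5. ] side [591.3 188.5   5. ] r 620.0
red tri [661.8   6.6  33.5] top [663.5   7.6  24. ] side [671.4  12.6  24. ] r 662.0
green tri [ 421.6 -333.1   18. ] top [ 421.7 -333.2   18. ] side [ 421.5 -333.    18. ] r 537.0
gold tri [405.  338.    9.6] top [403.1 334.1  25. ] side [397.2 320.7  25. ] r 527.0
cap tri [ 581.9 -199.9   69.5] top [ 582.2 -200.4   72. ] side [ 578.8 -200.4   72. ] r 615.0
[[648.6 264.6   8. ]
 [666.5 131.1   8. ]
 [533.  111.4   8. ]
 [515.5 242.4   8. ]] [590.9040217  187.34991661   8.        ] [134.72693858 134.98907847 132.12050399]
```

All the checks agree: the lens-type tops triangulate to z≈60, and the tray, cap and green filter match in both views. The next step is a wrist look over the cap, with the jaws along world y.

```bash
cat >> h.py <<'E'
Q=quat(np.pi/2)
def look(x,y,z,name,q=Q):
    env.reach([x,y,z],q); env.hold(0.3)
    st=env.read_state(); im=viewer.camera("wrist"); cv2.imwrite(f"pics/{name}.png",im)
    np.savez(f"pics/{name}.npz",tool_pos=st["tool_pos"],orientation=st["orientation"])
    print("t",round(st["time_s"],2),"pos",st["tool_pos"].round(1),"F",st["force"].round(1)); return im,st
def wload(name): return cv2.imread(f"pics/{name}.png"),np.load(f"pics/{name}.npz")
E
python3 - <<'E'
from h import *
look(582,-200,255,"c_cap")
E
```

```text
t 3.48 pos [ 582.1 -199.7  255. ] F [-0.3  0.3  1.1]
```

View pics/c_cap.png

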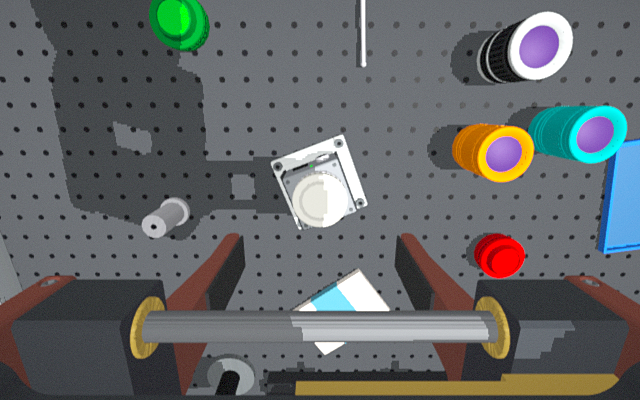

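The cap's disc is centred near (320,200), half in shadow, and the camera body is behind it. I'll fit the disc numerically.

```bash
python3 - <<'E'
from h import *
im,st=wload("c_cap")
p,P=campose("wrist",st)
g=cv2.cvtColor(im,cv2.COLOR_BGR2GRAY)[150:250,270:370]
c=cv2.HoughCircles(cv2.resize(g,None,fx=4,fy=4,interpolation=cv2.INTER_CUBIC),cv2.HOUGH_GRADIENT_ALT,1.5,40,param1=200,param2=0.6,minRadius=70,maxRadius=130)
big=cv2.resize(im[150:250,270:370],(600,600),interpolation=cv2.INTER_CUBIC)
for x,y,r in (c[0] if c is not None else []):
    u,v=x/4+270-.4,y/4+150-.4
    X=onz(p,P,u,v,72);print(u,v,r/4,X.round(1),"radius mm",(r/4/p['fx']*np.linalg.norm(X-P[:3,3])).round(1))
    cv2.circle(big,(int(x*1.5),int(y*1.5)),int(r*1.5),(0,0,255),1)
cv2.imwrite("pics/c_cap2.png",big)
print(proj(p,P,[582,-200,72]))
E
```

```text
318.35 199.1 29.650797 [ 581.4 -200.2   72. ] radius mm 26.9
[318.54916102 199.68957057]
```

View pics/c_cap2.png

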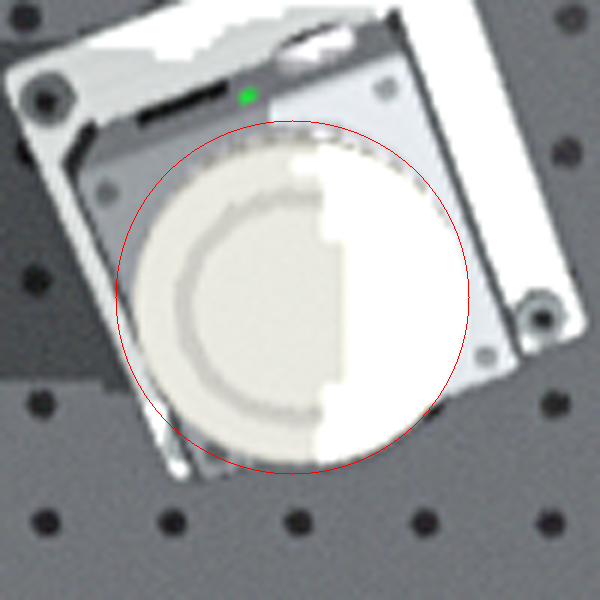

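By eye the disc spans 132–468 horizontally and 138–468 vertically in the crop, so its centre is at pixel (319.6,200.1) and the cap axis at about (582.3,-199.2). The Hough circle also took in the ribs. Grasping the cap next.

```bash
python3 - <<'E'
from h import *
env.move_l([582.2,-199.3,160],rate=150)
print(env.move_l([582.2,-199.3,140],rate=60,f_stop=8))
set_gripper(46)
s=env.read_state();print(s["time_s"],s["width"],s["force"].round(1),s["tool_pos"].round(1))
env.move_l([582.2,-199.3,200],rate=80)
s=env.read_state();print(s["time_s"],s["width"],s["force"].round(1))
im=viewer.camera("wrist");cv2.imwrite("pics/d.png",im)
E
```

```text
False
5.5 48.65606373261048 [-0.6 -0.4  1.1] [ 582.2 -199.3  140.1]
6.4 48.94014384282596 [ 1.  -0.5 -0.7]
```

View pics/d.png

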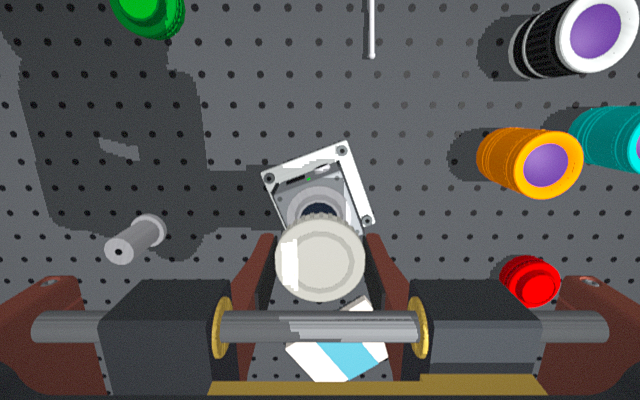

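The cap is held level between the fingers at (320,260), and the bare mount shows behind it at (318,210). On to the tray.

```bash
python3 - <<'E'
from h import *
env.move_l([591,187.5,200],rate=250)
env.move_l([591,187.5,95],rate=120)
print(env.move_l([591,187.5,83.5],rate=15,f_stop=3))
s=env.read_state();print(s["time_s"],s["width"],s["force"].round(1),s["tool_pos"].round(1))
set_gripper(62)
env.move_l([591,187.5,130],rate=100)
env.move_l([591,187.5,200],rate=200)
s=env.read_state();print(s["time_s"],s["width"],s["force"].round(1))
set_gripper(88)
s=env.read_state();im=viewer.camera("wrist");cv2.imwrite("pics/e_tray.png",im)
print(s["time_s"])
look(403,334,210,"e_gold")
E
```

```text
True
9.8167 48.62085492058293 [-0.4 -0.   4.4] [590.9 187.5  85.1]
11.3583 62.05510294133373 [1.2 0.6 0. ]
11.9583
t 13.25 pos [403.8 333.5 209.9] F [ 0.2 -0.4  0.1]
```

View pics/e_tray.png

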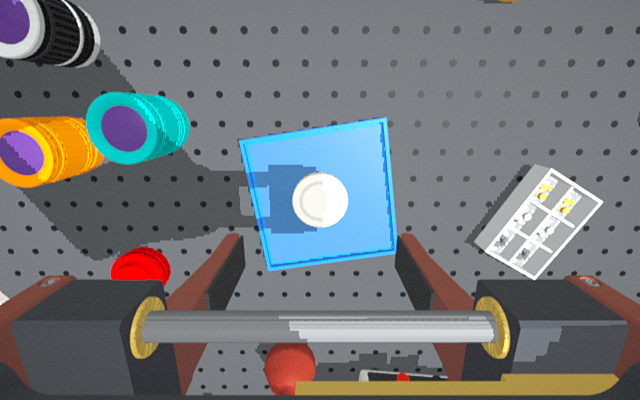

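View pics/e_gold.png

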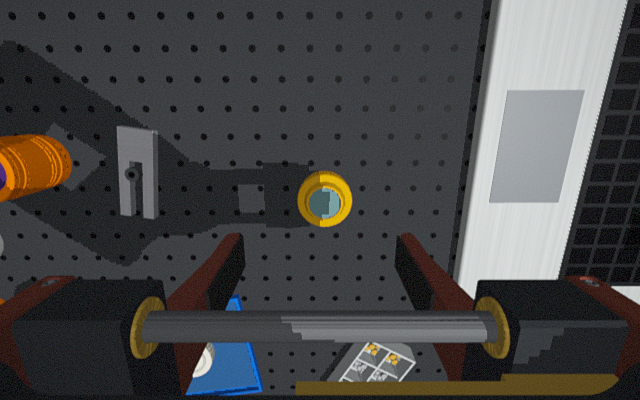

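The cap sits flat in the tray at (320,200). The gold ring is at about (325,199), and the laptop edge is about 120 mm away, which is clear.

```bash
cat >> h.py <<'E'
def ring(name,lo,hi,z,box=(270,140,380,260),lo2=None,hi2=None):
    im,st=wload(name);p,P=campose("wrist",st)
    hsv=cv2.cvtColor(im,cv2.COLOR_BGR2HSV);m=cv2.inRange(hsv,np.array(lo),np.array(hi))
    if lo2 is not None: m|=cv2.inRange(hsv,np.array(lo2),np.array(hi2))
    k=np.zeros_like(m);k[box[1]:box[3],box[0]:box[2]]=255;m&=k
    cs,_=cv2.findContours(m,cv2.RETR_EXTERNAL,cv2.CHAIN_APPROX_NONE);c=max(cs,key=cv2.contourArea)
    (u,v),r=cv2.minEnclosingCircle(c);x,y,w,h=cv2.boundingRect(c)
    uc=x+(w-1)/2;rr=w/2;vb=y+h-.5-rr*0.975
    for nm,a,b in(("circ",u,v),("edge",uc,vb)):
        X=onz(p,P,a,b,z);print(nm,round(a,1),round(b,1),X.round(1),"dia mm",round(w/p['fx']*-(P[:3,:3].T@(X-P[:3,3]))[2],1),"wh",w,h)
    return X
E
python3 - <<'E'
from h import *
ring("e_gold",(15,90,60),(35,255,255),24)
E
```

```text
circ 324.2 198.4 [403.3 338.4  24. ] dia mm 50.4 wh 55 57
edge 324.0 199.7 [404.6 338.2  24. ] dia mm 50.4 wh 55 57
```

```bash
cat >> h.py <<'E'
def rep(t=""):
    s=env.read_state();print(t,"t",round(s["time_s"],2),"w",round(s["width"],2),"F",s["force"].round(1),"M",s["wrist_torque"].round(2),"p",s["tool_pos"].round(2));return s
def pick(x,y,z,zl):
    env.move_l([x,y,z+30],rate=180)
    print("hit",env.move_l([x,y,z],rate=50,f_stop=8))
    set_gripper(44); rep("grip")
    env.move_l([x,y,zl],rate=150); return rep("lift")
def seat(x,y,zh,f=12):
    "lower from 14 above home to contact"
    env.move_l([x,y,zh+14],rate=120); env.hold(0.2); rep("above")
    print("hit",env.move_l([x,y,zh-2.5],rate=12,f_stop=f)); return rep("down")
E
python3 - <<'E'
from h import *
pick(404.4,338.2,85,220)
im=viewer.camera("wrist");cv2.imwrite("pics/f.png",im)
E
```

```text
hit False
grip t 15.41 w 49.44 F [0.2 0.  0.9] M [-0.03  0.01  0.06] p [404.43 338.23  85.09]
lift t 16.46 w 49.64 F [-0.2 -0.2 -2.3] M [-0.01  0.02 -0.01] p [403.93 337.83 219.22]
```

View pics/f.png

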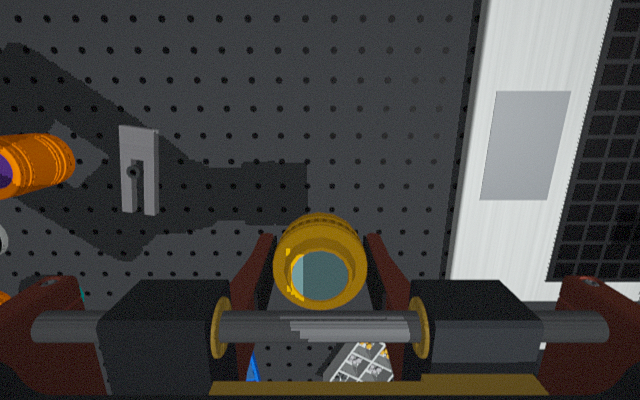

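The gold ring is held squarely at (320,262). I'll carry it to the mount and lower it.

```bash
python3 - <<'E'
from h import *
env.move_l([582.2,-199.3,220],rate=260)
im=viewer.camera("wrist");cv2.imwrite("pics/g0.png",im)
seat(582.2,-199.3,143)
im=viewer.camera("wrist");cv2.imwrite("pics/g.png",im)
E
```

```text
above t 19.76 w 49.23 F [ 0.5  0.6 -2. ] M [ 0.07 -0.02 -0.05] p [ 582.7  -199.49  157.97]
hit True
down t 20.84 w 49.74 F [-0.6  0.3  4.5] M [-0.01  0.07 -0.03] p [ 582.17 -199.3   143.09]
```

View pics/g.png

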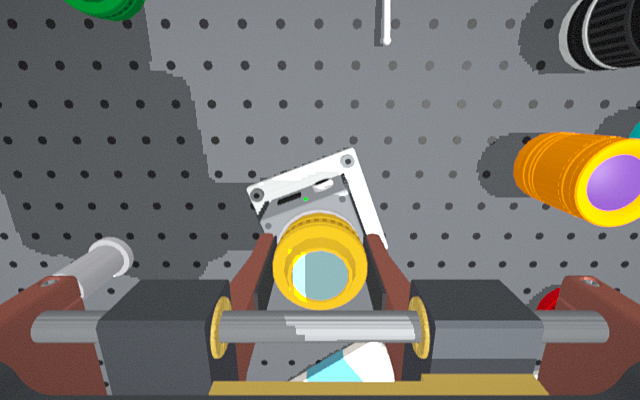

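Contact came at 143.09, which is home height (143). I'll press it, release, look at it, then go to the red filter.

```bash
cat >> h.py <<'E'
def press_release(x,y,zh,zup,name):
    print("press",env.move_l([x,y,zh-3],rate=12,f_stop=15)); rep("pressed")
    env.move_l([x,y,zh],rate=20)
    set_gripper(62); env.move_l([x,y,zh+40],rate=80); env.move_l([x,y,zup],rate=200); set_gripper(88)
    env.hold(0.2);st=env.read_state(); im=viewer.camera("wrist"); cv2.imwrite(f"pics/{name}.png",im)
    np.savez(f"pics/{name}.npz",tool_pos=st["tool_pos"],orientation=st["orientation"]);rep("up")
E
python3 - <<'E'
from h import *
press_release(582.2,-199.3,143,265,"h_seat")
ring("h_seat",(15,90,60),(35,255,255),82)
look(665,7,205,"h_red")
ring("h_red",(0,120,60),(8,255,255),20,lo2=(172,120,60),hi2=(179,255,255))
E
```

```text
press True
pressed t 21.1 w 49.31 F [-1.9 -0.1  5.9] M [0.02 0.2  0.06] p [ 582.28 -199.34  143.08]
up t 23.84 w 88.17 F [-0.3  0.2  0. ] M [0.05 0.03 0.01] p [ 582.2  -199.3   265.06]
circ 319.5 199.4 [ 581.3 -198.5   82. ] dia mm 49.9 wh 55 57
edge 319.0 200.7 [ 582.6 -199.    82. ] dia mm 50.0 wh 55 57
t 25.06 pos [665.    5.8 205.5] F [ 0.7  0.1 -0.2]
circ 324.5 200.2 [666.3  10.9  20. ] dia mm 50.4 wh 55 56
edge 324.0 200.7 [666.8  10.4  20. ] dia mm 50.4 wh 55 56
```

View pics/h_seat.png

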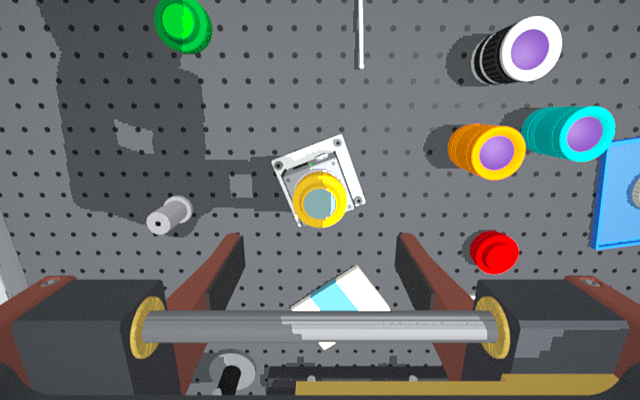

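View pics/h_red.png

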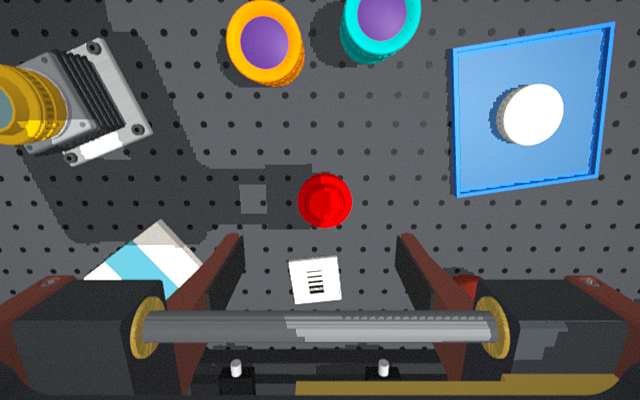

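The gold ring is seated at (582.4,-199), diameter 50 mm at z=82, concentric. The red filter is at (324,201), which gives (666.6,10.6). Picking and seating it.

```bash
python3 - <<'E'
from h import *
pick(666.6,10.6,84,250)
env.move_l([582.3,-199.2,250],rate=240)
im=viewer.camera("wrist");cv2.imwrite("pics/i0.png",im)
seat(582.3,-199.2,166)
im=viewer.camera("wrist");cv2.imwrite("pics/i.png",im)
E
```

```text
hit False
grip t 27.2 w 49.37 F [ 0.4 -0.5  0.8] M [-0.01  0.    0.04] p [666.63  10.58  84.11]
lift t 28.46 w 49.21 F [-0.  -0.3 -1.3] M [0.06 0.02 0.02] p [666.    10.61 248.86]
above t 30.53 w 48.83 F [ 0.1  0.3 -1.6] M [ 0.02 -0.   -0.02] p [ 582.82 -199.39  180.99]
hit True
down t 31.62 w 49.23 F [-0.7  0.4  5.1] M [0.04 0.13 0.01] p [ 582.29 -199.19  166.05]
```

View pics/i.png

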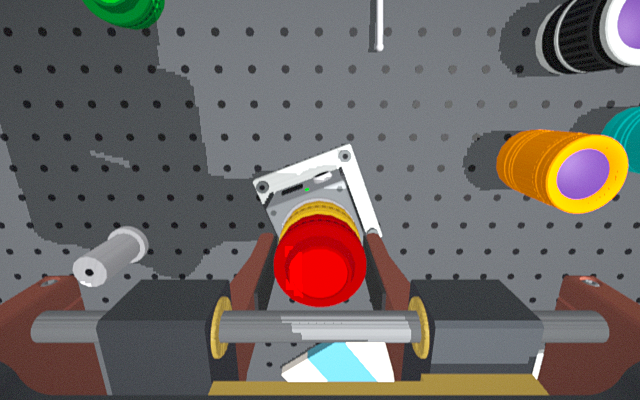

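Contact came at home height (166.05). I'll press, release, check, and look over the lens.

```bash
python3 - <<'E'
from h import *
press_release(582.3,-199.2,166,285,"j_seat")
ring("j_seat",(0,120,60),(8,255,255),102,lo2=(172,120,60),hi2=(179,255,255))
look(451.6,-19.7,243,"j_lens")
ring("j_lens",(118,60,60),(150,255,255),60)
ring("j_lens",(0,0,170),(179,60,255),60)
E
```

```text
press True
pressed t 31.88 w 49.48 F [-1.4  0.9  6.6] M [0.13 0.27 0.  ] p [ 582.4  -199.22  166.04]
up t 34.61 w 87.82 F [-0.1 -0.1 -0. ] M [ 0.05  0.01 -0.06] p [ 582.32 -199.18  285.06]
circ 319.4 200.6 [ 582.6 -198.5  102. ] dia mm 49.9 wh 55 56
edge 319.0 201.7 [ 583.7 -198.9  102. ] dia mm 50.0 wh 55 56
t 35.81 pos [452.2 -20.3 243. ] F [ 0.  -0.  -0.2]
circ 322.0 200.0 [452.5 -17.5  60. ] dia mm 31.8 wh 35 33
edge 322.0 199.4 [452.  -17.4  60. ] dia mm 31.7 wh 35 33
circ 322.3 200.5 [453.  -17.1  60. ] dia mm 50.8 wh 56 54
edge 322.5 200.2 [452.7 -17.   60. ] dia mm 50.8 wh 56 54
```

View pics/j_seat.png

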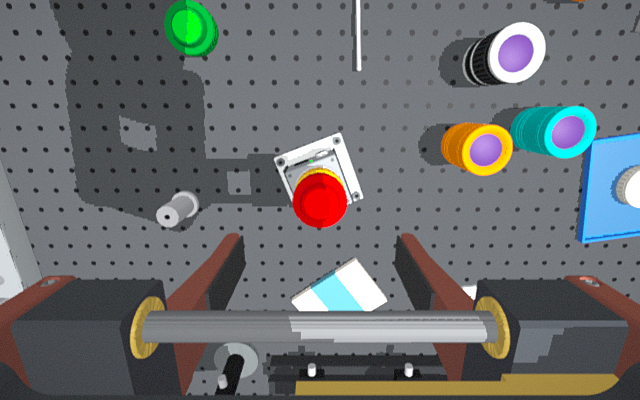

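View pics/j_lens.png

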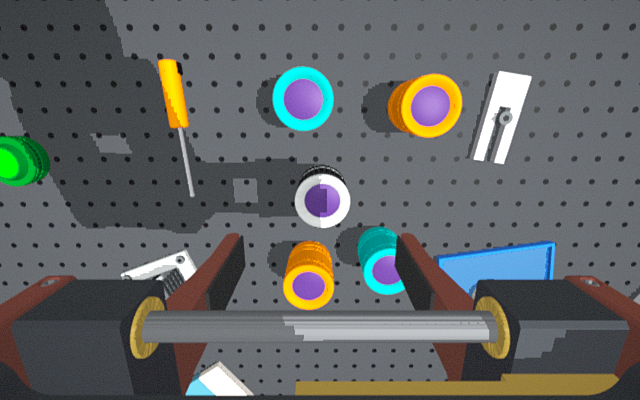

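The red filter is seated concentric with the gold ring. The black lens with the white/silver top is at (322,200). The jaws along y go into free space, as the neighbours lie along ±x. Picking it.

```bash
python3 - <<'E'
from h import *
pick(452.4,-18.3,95,290)
im=viewer.camera("wrist");cv2.imwrite("pics/k0.png",im)
env.move_l([582.7,-199.1,290],rate=220)
seat(582.7,-199.1,197)
im=viewer.camera("wrist");cv2.imwrite("pics/k.png",im)
im=viewer.camera("side");cv2.imwrite("pics/k_side.png",cv2.resize(im[130:300,300:500],(800,600)))
E
```

```text
hit False
grip t 38.09 w 49.57 F [0.2 0.2 1.5] M [ 0.09  0.07 -0.  ] p [452.44 -18.29  95.08]
lift t 39.54 w 49.76 F [-0.6  0.3 -2.5] M [0.04 0.02 0.01] p [451.9  -18.26 289.22]
above t 41.77 w 49.36 F [-0.6 -0.7 -3. ] M [ 0.09  0.   -0.05] p [ 583.13 -199.25  211.97]
hit True
down t 42.86 w 49.78 F [-1.1  0.8  4.3] M [ 0.04  0.18 -0.  ] p [ 582.68 -199.1   197.07]
```

View pics/k.png

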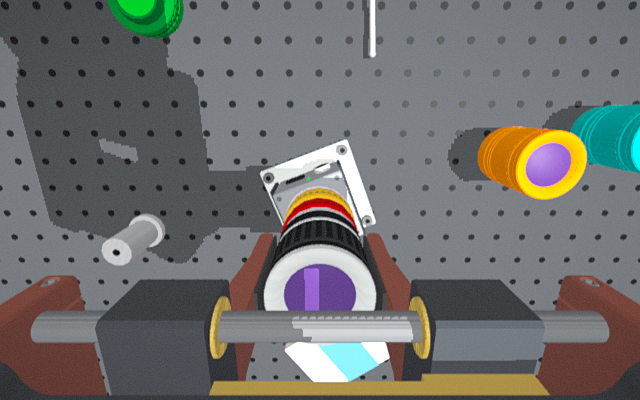

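View pics/k_side.png

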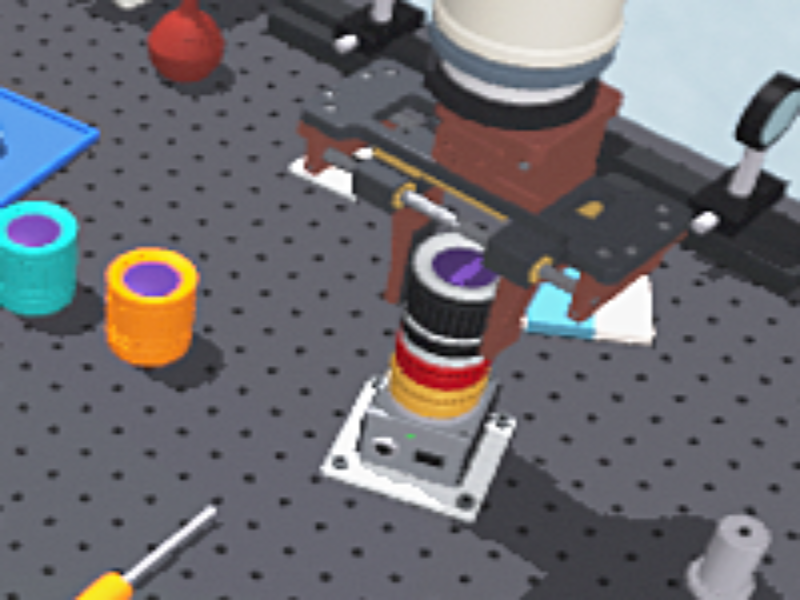

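The lens is home at 197.07 (expected 197), and the side view shows a straight camera/gold/red/lens stack. Now press, release, back off and run the final checks.

```bash
python3 - <<'E'
from h import *
press_release(582.7,-199.1,197,330,"m_seat")
env.reach([450,150,330],Q);rep()
for n in("side","top"):
    im=viewer.camera(n);cv2.imwrite(f"pics/m_{n}.png",im)
P={n:campose(n) for n in("top","side")}
c={}
for n in P:
    im=cv2.imread(f"pics/m_{n}.png");m,l,b=blobs(im,(118,60,60),(150,255,255))
    print(n,[x[2].round(1).tolist() for x in b]); q=proj(*P[n],[582.5,-199.1,162])
    c[n]=min((x[2] for x in b),key=lambda v:np.hypot(*(v-q)))
print(tri([ray(*P[n],*c[n]) for n in c]).round(1))
a=cv2.imread("pics/m_side.png");cv2.imwrite("pics/m2.png",cv2.resize(a[130:370,240:500],(800,600)))
E
```

```text
press True
pressed t 43.17 w 49.86 F [-1.3  1.2  6.2] M [ 0.1   0.33 -0.03] p [ 582.91 -199.17  197.06]
up t 45.97 w 87.7 F [0.3 0.5 1.3] M [ 0.05 -0.02  0.03] p [ 582.71 -199.08  330.08]
 t 47.36 w 87.97 F [ 0.8  0.2 -0.6] M [ 0.01 -0.04  0.05] p [450.63 149.56 330.14]
top [[397.9, 179.2], [331.2, 196.4], [302.4, 199.6], [287.2, 253.6], [325.8, 259.8]]
side [[307.8, 194.9], [415.6, 205.2], [337.4, 208.8], [248.3, 222.3], [278.0, 251.1]]
[ 581.  -200.1  162.6]
```

View pics/m2.png

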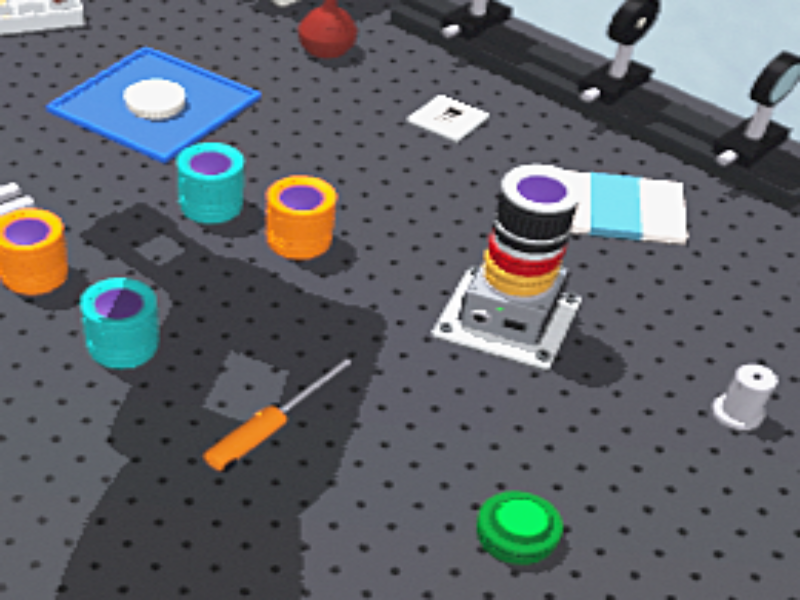

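View pics/m_top.png

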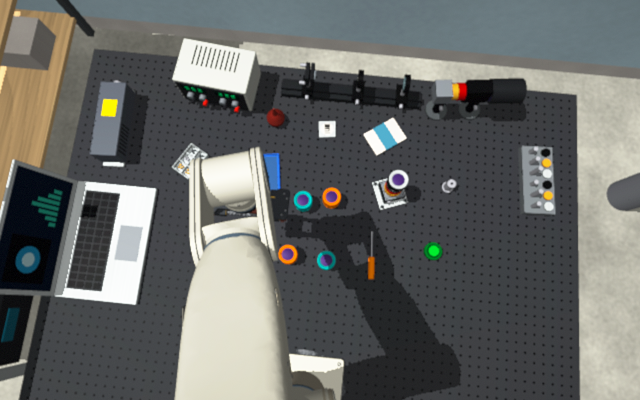

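The lens top triangulates to (581,-200,162.6), where 162 is expected. The stack stands straight, the cap lies in the tray, and the look-alikes and green filter haven't moved. Handing in.

```bash
python3 - <<'E'
from h import *
env.hold(0.5);print(workorder.sign_off());rep()
E
```

```text
the job is handed in; nothing more can be done
None
the job is handed in; nothing more can be done
```

The job is done and handed in, at about 48 s of the 99 s allowed. The dust cap lies open side down in the blue tray. The gold adapter, red filter and black lens are stacked on the camera in that order.

- **Seating:** each part touched down within 0.1 mm of its home height and was pressed lightly before release: adapter 143.09 (143), red filter 166.05 (166), lens 197.07 (197), as TCP heights in mm. I saw no drops, and the wrist force readings stayed below about 7 N.
- **Final pictures:** the lens top measures z = 162.6 mm, against 162 expected. The stack is straight, the cap lies flat in the tray, and the orange and turquoise look-alikes and the green filter have not moved.
- **Disagreements:** the wrist and fixed-camera positions for the lens differed by about 2.4 mm along the jaw direction, which the grip centred. The final lens-top fix is 1–2 mm from the commanded axis, within calibration. An automatic circle fit on the cap also took in its ribs, so I read that centre by eye from the enlarged crop.

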